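# Unbolt and open the shutter of a sample-tray unit

## Robot

A 6-joint arm with a two-finger parallel gripper is mounted at the origin on the work surface. World frame = base frame: x ahead of the robot, y to its left, z up, the work surface at z = 0. Lengths are in mm, angles in rad, forces in N, time in s.
With the tool pointing down it reaches from about 400 to 825 mm from the base axis. Payload 7 kg.
Tool frame: the origin (TCP) lies at the very end of the fingers, on their centre line; the grasp point (between the pads) lies 19 mm behind it; z points along the fingers, y is the line along which they close (so a half turn about z gives the same grasp; the last joint's range is limited). The gripper opens to 88 mm and grips with 3 to 60 N. Pads are 19 mm wide; open, the fingers measure 130 mm over their backs; the gripper's body (78 mm by 193 mm) begins 47 mm behind the grasp point.
Start: joints at [-0.954, 0.359, 0.012, 0, -1.224, -0.288], TCP at [217.936, -638.827, 226.561] pointing down, gripper open.
Joint ranges: [-3.07, 3.07], [-1.43, 2.12], [-1.02, 1.25], [-3.03, 1.67], [-3.05, -0], [-3.03, 3.03]. Speed limits (rad/s): [2.39, 2.39, 3.01, 3.14, 3.14, 3.14].

## Interface

Orientations are given as a unit quaternion [x, y, z, w].
In Python, from plant import bot gives the robot as it stands. Calls block until the motion is done:
- bot.move_ptp(position, orientation): joint-space move of the TCP to a pose.
- bot.line_to(position, velocity=150, ori=None): straight line of the TCP; ori=None keeps the orientation; velocity is the mean speed in mm/s.
- bot.move_joints(angles): joint-space move.
- bot.move_gripper(opening, force=None): finger opening in mm; force is the grip in N (None keeps the last); returns when the fingers have stopped.
- bot.pause(seconds).
- bot.solve_ik(position, orientation): joint angles nearest the present ones, or None.
- bot.read_state(): the state.
- bot.camera(name): name is "scene" or "side" or "wrist"; returns the picture (400x640x3 uint8, red, green, blue); there is no depth.
- bot.get_calibration(name): a dict with "fx", "fy", "cx", "cy" (pixels), "view" (4x4, takes a point from world to camera coordinates); the wrist camera has in their place "T_tool_cam" (4x4, takes a point from camera to tool coordinates, whose origin is the TCP and whose axes are the flange's). Camera axes: x right, y up, looking along -z (the intrinsics and any distortion apply to the point x, -y, -z); pixel columns grow to the right and rows downward; lengths in mm; the calibration is good to about 2 mm. A picture is of the moment at which its call begins: read the wrist's pose just before it. get_calibration takes no time and is no camera call.
A pose or a line that the arm cannot do raises bot.Unreachable and nothing moves.
- bot.close_job(): hands the job in; it is judged then, once.
The state is a dict: "t": time; "joint_pos": joint angles; "qvel": joint speeds; "tau": joint torques, N m; "tcp_pos": TCP position; "eef_rot": TCP orientation; "contact_force": force on the tool from outside, world axes, zero at the start; "moment": the same for the moment, N m; "width": finger opening in mm; "finger_force": force on a finger pad.
Only numpy, scipy, OpenCV 4.12 (cv2) and the standard library are available. Lean on these libraries where they do the work, as an engineer would, in place of code of your own. Each camera call takes 0.05 s, during which the arm holds its last target. There are 200 camera calls.

## Task

Open the sample-tray unit with the fingertips, gripping nothing: press the spring catch bar down and keep it down with one fingertip while the other fingertip pushes the bolt's post along until the bolt is fully drawn, then let the catch bar spring up again so that it locks the bolt open. Then push the shutter's tab until the shutter is fully open. Leave the loose things on and around the unit where they are, and finish with the hand clear of everything.

Things in the scene. Friction and masses are not known exactly. Their poses are not given: they have to be found in the camera images.
- unit: Low white instrument (a vial-tray unit), fixed to the bench, 290 (x) x 320 (y) x 90 mm high; origin at the centre of its underside, its flat deck 90 mm above the origin. Its +x points away from its front; it stands turned up to 0.4 rad either way. Bolt and catch lie on the front deck (-x part), parallel to each other along y; behind them a flat aluminium shutter covers the vial well. Nothing on the front deck near bolt and catch stands higher than 50 mm above the deck
- bolt_post (a point): Steel post standing up from the bolt, 16 (x) x 14 (y) mm, its top 50 mm above the deck; this point is on its axis 37 mm above the deck (13 mm below its top). The post is pushed along the unit's -y to draw the bolt. The bolt is a flat steel bar along y, 14 mm wide, its top 14 mm above the deck; on the +y side of the post there is nothing above 20 mm over the deck. At the start the post is at unit (x, y) = (-45, -50) mm. Axes as the unit's
- bolt (a joint): How far the bolt is drawn, m: 0 = shut, 0.030 = fully drawn (end stop); friction about 2 N, it stays where it is left. While the catch is up the bolt stops after 3 mm; it passes when the catch is down by 6 mm or more. Past 25 mm the catch can spring up again behind the bolt's tooth and lock it open; between, the tooth keeps the catch down
- catch_top (a point): Middle of the top face of the catch bar: a steel bar along the unit's y, 20 (x) x 120 (y) mm, top 32 mm above the deck when up and 24 mm when fully pressed; 50 mm in front (-x) of the bolt, beside the post, its middle at unit (x, y) = (-95, -50) mm. It goes straight down and is long enough for a fingertip to slide along it while pressing. Axes as the unit's
- catch (a joint): How far the catch bar is pressed down, m: 0 = up, 0.008 = fully down (end stop); spring of 2 N at the top to 6 N fully down, which lifts it again
- tab (a point): Upright aluminium tab on the shutter, 8 (x) x 40 (y) mm, from 8 mm (the shutter's surface) to 50 mm above the deck; this point is at its centre 30 mm above the deck. At the start at unit (x, y) = (10, 30) mm. In front of it (-x) nothing stands higher than 22 mm above the deck, apart from the bolt's post and the catch bar. Axes as the unit's
- shutter (a joint): How far the shutter is open, m: 0 = shut, 0.070 = fully open (end stop), sliding along the unit's +x; friction about 2.5 N. A staple on its front edge is held by the bolt until the bolt is drawn by more than 20 mm
- jar: Loose small amber jar with white cap, 34 mm across, 45 mm high, on the left front of the deck (+y); origin at its underside
- driver: Loose screwdriver, 140 mm, lying on the right rear of the deck (-y)
- carton_a: Loose blue carton, 60 x 200 x 45 mm, on the bench left of the unit; origin at its underside
- carton_b: Loose brown carton, 55 x 170 x 40 mm, on the bench left of the unit; origin at its underside
- solvent: Loose glass bottle with blue cap, 76 mm across, 150 mm high, on the bench right of the unit; origin at its underside
- beaker: Loose glass beaker, 64 mm across, 80 mm high, on the bench right of the unit; origin at its underside
- mouse: Loose round black computer mouse, 64 mm across, 33 mm high, on the bench beyond the cartons, left of the unit; origin at its underside

How it is judged:
By the outcome, as a careful person would: the job done as asked, in the order asked, and still so for the second after the job is handed in, with the robot touching nothing.
It also fails if it takes over 45 s, if anything falls off the work surface, if the arm or the gripper's body presses on something with over 40 N, if the wrist force passes 120 N, or if a joint passes its speed limit or range.

## Working session

There is one attempt and no reset: what is moved stays moved. The work goes in short steps, each a Python script; the robot and the scene stay as the last script left them, time stands still between calls to the robot, and variables do not carry over. Pictures are saved under pics/ and viewed, at most 10 in all, crops included, and the job is handed in when it is done.

```bash
ls; mkdir -p pics; python3 - <<'E'
from plant import bot
import cv2,numpy as np
for n in("scene","side"):
    cv2.imwrite(f"pics/{n}0.png",bot.camera(n)[:,:,::-1]); print(n,{k:np.round(v,3).tolist() for k,v in bot.get_calibration(n).items()})
print(bot.get_calibration("wrist")); s=bot.read_state(); print(s)
E
```

```text
pics
scene {'fx': 403.823, 'fy': 403.823, 'cx': 318.679, 'cy': 201.33, 'view': [[-0.897, 0.443, 0.008, 475.21], [-0.364, -0.747, 0.556, 142.728], [0.252, 0.496, 0.831, -1419.234], [0.0, 0.0, 0.0, 1.0]]}
side {'fx': 432.911, 'fy': 432.911, 'cx': 312.938, 'cy': 200.115, 'view': [[-0.874, -0.487, -0.002, 458.167], [0.382, -0.689, 0.616, -251.538], [-0.301, 0.537, 0.788, -1233.154], [0.0, 0.0, 0.0, 1.0]]}
{'fx': 319.919453022204, 'fy': 319.919453022204, 'cx': 318.4275220907049, 'cy': 197.65349188430514, 'T_tool_cam': array([[-4.54153218e-04,  9.69701031e-01,  2.44294298e-01,
         6.68800942e+01],
       [ 9.99999828e-01,  3.49996793e-04,  4.69764907e-04,
        -1.03958171e+00],
       [ 3.70029294e-04,  2.44294470e-01, -9.69701024e-01,
        -1.58239207e+02],
       [ 0.00000000e+00,  0.00000000e+00,  0.00000000e+00,
         1.00000000e+00]])}
{'t': 0.1, 'joint_pos': array([-9.53919015e-01,  3.59323064e-01,  1.11508594e-02, -2.97908235e-04,
       -1.22411499e+00, -2.88114815e-01]), 'qvel': array([ 0.00016908, -0.00102644,  0.00283155,  0.00072106, -0.00093853,
        0.00105377]), 'tau': array([-4.00059638e-03, -5.84163845e+01,  2.93751705e+01,  7.01570928e+00,
        1.01038237e-02, -5.39826624e-05]), 'tcp_pos': array([ 217.77444784, -638.43753076,  225.71342041]), 'eef_rot': array([-1.63591872e-01,  9.86527812e-01,  7.31643826e-04, -1.99952364e-04]), 'contact_force': array([-0.12656963,  0.01579495, -0.08074127]), 'moment': array([-0.03869572,  0.00054664,  0.0462568 ]), 'finger_force': 0.0, 'width': 87.73348545962166}
```

View pics/scene0.png

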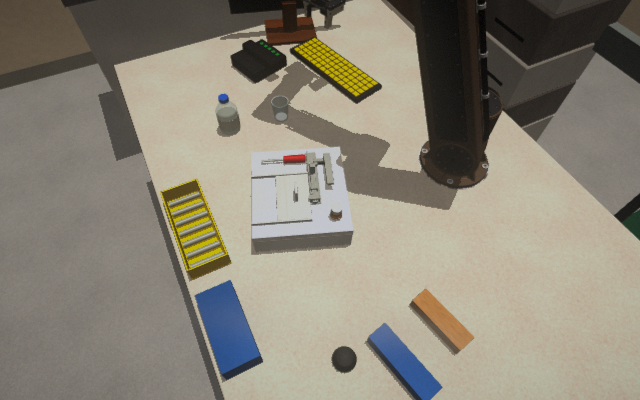

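View pics/side0.png

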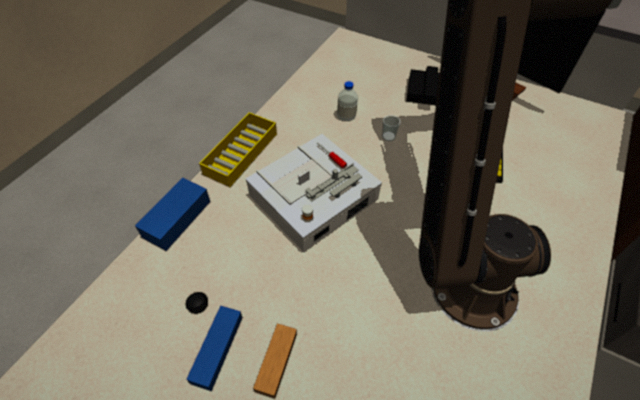

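The scene picture shows the deck corners at about (251,153), (340,148), (352,233), (252,238). The side picture shows them at about (320,137), (380,186), (303,245), (248,185). Next I'll fit the unit's pose to these and take a wrist view from above.

```bash
cat > h.py <<'E'
from plant import bot
import cv2,numpy as np
from scipy.spatial.transform import Rotation as R
from scipy.optimize import least_squares
def proj(P,n=None,cal=None,V=None):
    cal=cal or bot.get_calibration(n); V=cal["view"] if V is None else V
    c=np.asarray(P,float)@V[:3,:3].T+V[:3,3]
    return np.c_[cal["cx"]+cal["fx"]*c[:,0]/-c[:,2], cal["cy"]-cal["fy"]*c[:,1]/-c[:,2]]
def wview():
    s=bot.read_state(); T=np.eye(4); T[:3,:3]=R.from_quat(s["eef_rot"]).as_matrix(); T[:3,3]=s["tcp_pos"]
    return np.linalg.inv(T@bot.get_calibration("wrist")["T_tool_cam"])
def U(p,u):   # unit pts -> world ; u=(x,y,yaw), z = above deck
    p=np.atleast_2d(np.asarray(p,float)); c,s=np.cos(u[2]),np.sin(u[2])
    return np.c_[u[0]+c*p[:,0]-s*p[:,1],u[1]+s*p[:,0]+c*p[:,1],90+p[:,2]]
def quat(yaw,sgn=1): # tool down, tool y along sgn*unit x
    y=sgn*np.array([np.cos(yaw),np.sin(yaw),0]); z=np.array([0,0,-1.]); x=np.cross(y,z)
    return R.from_matrix(np.c_[x,y,z]).as_quat()
E
cat > a.py <<'E'
from h import *
C=np.array([[145,-160,0],[-145,-160,0],[-145,160,0],[145,160,0]])
a=np.array([[251,153],[340,148],[352,233],[252,238]]); b=np.array([[320,137],[380,186],[303,245],[248,185]])
f=lambda u:np.r_[(proj(U(C,[u[0]*1000,u[1]*1000,u[2]]),"scene")-a).ravel(),(proj(U(C,[u[0]*1000,u[1]*1000,u[2]]),"side")-b).ravel()]
r=least_squares(f,[.6,0,0],loss="soft_l1"); u=r.x*[1000,1000,1]; print(u,np.round(f(r.x)).reshape(-1,2).tolist())
q0=bot.read_state()["joint_pos"]
for sg in(1,-1):
    for p in([-70,-30,24],[-70,-30,200],[55,30,30]):
        print(sg,p,U(p,u).round(),bot.solve_ik(U(p,u)[0],quat(u[2],sg)))
E
python3 a.py
```

```text
[ 5.63147294e+02 -6.12402284e+01 -3.66813193e-01] [[1.0, 0.0], [1.0, -0.0], [3.0, -1.0], [1.0, 2.0], [0.0, -3.0], [0.0, -3.0], [-2.0, -7.0], [-5.0, -6.0]]
1 [-70, -30, 24] [[487. -64. 114.]] [ 0.27016375  0.16523411 -0.53902027  0.         -0.86654195  2.50461571]
1 [-70, -30, 200] [[487. -64. 290.]] [ 0.27016375  0.0131994  -0.27621345  0.         -1.28138347  2.50461571]
1 [55, 30, 30] [[625. -53. 120.]] [ 0.22613274  0.36605242 -0.23586533  0.         -0.96887858  2.54864672]
-1 [-70, -30, 24] [[487. -64. 114.]] [ 0.27016375  0.16523411 -0.53902027  0.         -0.86654195 -0.63697694]
-1 [-70, -30, 200] [[487. -64. 290.]] [ 0.27016375  0.0131994  -0.27621345  0.         -1.28138347 -0.63697694]
-1 [55, 30, 30] [[625. -53. 120.]] [ 0.22613274  0.36605242 -0.23586533  0.         -0.96887858 -0.59294594]
```

```bash
python3 - <<'E'
from h import *
u=[563,-61,-.367]
bot.move_ptp(U([-40,-30,150],u)[0],quat(u[2],-1)); bot.move_gripper(32)
bot.pause(.2)
V=wview(); im=bot.camera("wrist"); np.save("V1.npy",V); s=bot.read_state(); print(s["t"],s["tcp_pos"],s["width"])
cv2.imwrite("pics/w1.png",im[:,:,::-1])
E
```

```text
3.675 [514.88902775 -74.62944084 239.98553214] 31.94837036134547
```

View pics/w1.png

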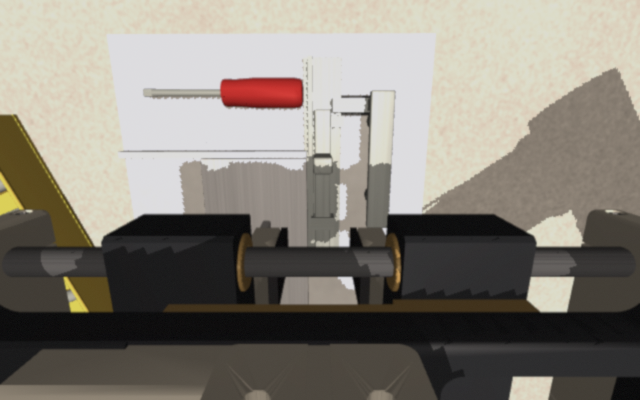

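The wrist view shows the deck's -y corners at (109,33) and (436,33). The catch bar's -y end is near (371..395, 91) and the post is around (322,157). I'll zoom in on a crop with the predicted points overlaid.

```bash
python3 - <<'E'
from h import *
u=[563,-61,-.367]; V=np.load("V1.npy"); cal=bot.get_calibration("wrist")
P={"deck":[[145,-160,0],[-145,-160,0]],"catch":[[-85,-110,32],[-105,-110,32]],"post":[[-37,-57,50],[-53,-57,50],[-37,-43,50],[-53,-43,50]]}
for k,p in P.items(): print(k,proj(U(p,u),cal=cal,V=V).round(1).tolist())
im=cv2.imread("pics/w1.png")[60:240,290:450]; cv2.imwrite("pics/w1c.png",cv2.resize(im,None,fx=3.3,fy=3.3,interpolation=cv2.INTER_CUBIC))
E
```

```text
deck [[109.3, 44.2], [436.4, 44.0]]
catch [[372.2, 101.1], [396.4, 101.1]]
post [[314.2, 168.0], [333.8, 168.0], [314.2, 184.9], [333.7, 184.9]]
```

View pics/w1c.png

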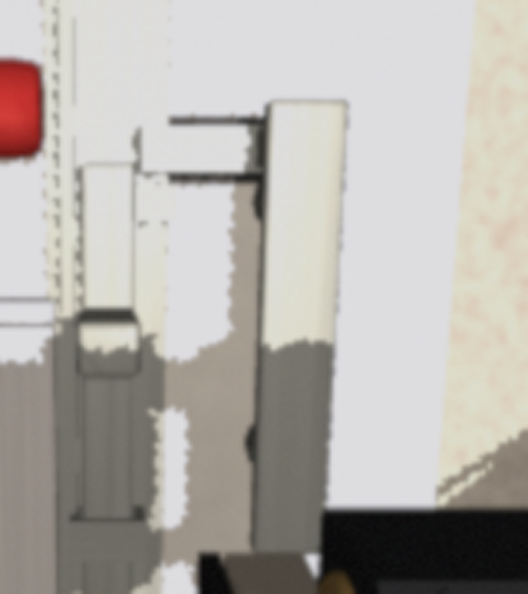

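The crop puts the post top at columns 313.6–331.8 and rows 157–174, and the catch end at columns 371.8–395, row 90.6. Everything sits about 10.5 px toward -y of the prediction, so I'll refit using these points.

```bash
python3 - <<'E'
from h import *
V=np.load("V1.npy"); cal=bot.get_calibration("wrist")
P=[[145,-160,0],[-145,-160,0],[-85,-110,32],[-105,-110,32],[-37,-57,50],[-53,-57,50],[-37,-43,50],[-53,-43,50]]
m=np.array([[109,33],[436,33],[371.8,90.6],[395,90.6],[313.6,157],[331.8,157],[313.6,174],[331.8,174]])
f=lambda x:(proj(U(P,[x[0]*1000,x[1]*1000,x[2]]),cal=cal,V=V)-m).ravel()
r=least_squares(f,[.563,-.061,-.367]); u=r.x*[1000,1000,1]; print(u,f(r.x).round(1).reshape(-1,2).tolist()); np.save("u.npy",u)
# check vs. scene: jar location from scene pixel of cap ~ (336,211), z=90+45
c=bot.get_calibration("scene"); 
g=lambda x:(proj(U([[x[0],x[1],45]],u),"scene")-[[336,209]]).ravel()
print("jar unit",least_squares(g,[-90,100]).x)
C=[[145,-160,0],[-145,-160,0],[-145,160,0],[145,160,0],[10,30,50],[-45,-50,50]]
print(proj(U(C,u),"scene").round(),proj(U(C,u),"side").round())
E
```

```text
[ 5.60830215e+02 -6.96842275e+01 -3.69716742e-01] [[-2.2, -0.3], [0.5, 0.5], [-0.1, -0.5], [1.1, -0.4], [-0.6, 0.2], [1.0, 0.3], [-0.6, 0.4], [0.8, 0.4]]
jar unit [-96.74177639 113.53779529]
[[252. 151.]
 [341. 146.]
 [354. 230.]
 [252. 237.]
 [297. 187.]
 [313. 164.]] [[322. 132.]
 [382. 181.]
 [303. 236.]
 [246. 177.]
 [304. 171.]
 [335. 169.]]
```

```bash
python3 - <<'E'
from h import *
u=np.load("u.npy"); q=quat(u[2],-1); ex=np.r_[np.cos(u[2]),np.sin(u[2]),0]; ey=np.r_[-ex[1],ex[0],0]
def rep(l):
    s=bot.read_state(); F=s["contact_force"]; d=s["tcp_pos"]-[u[0],u[1],90]
    print(l,round(s["t"],2),"pos",np.round([d@ex,d@ey,d[2]],1),"F",np.round([F@ex,F@ey,F[2]],1)); return F
bot.move_ptp(U([-70,-22,62],u)[0],q); bot.line_to(U([-70,-22,40],u)[0],80); bot.pause(.3); rep("above")
for z in (32,30,27,24.8):
    bot.line_to(U([-70,-22,z],u)[0],30); bot.pause(.15); rep(z)
V=wview(); im=bot.camera("wrist"); cv2.imwrite("pics/w2.png",im[:,:,::-1])
E
```

```text
above 4.86 pos [-69.8 -21.9  40.4] F [ 0.2  1.  -0. ]
32 5.42 pos [-70.  -22.   32.1] F [-1.2  0.5  1.9]
30 5.83 pos [-69.9 -22.   30.1] F [0.6 0.2 3.5]
27 6.22 pos [-69.9 -21.9  27.1] F [ 0.5 -0.2  4.3]
24.8 6.62 pos [-69.9 -22.   25. ] F [-0.8  1.4  5.2]
```

View pics/w2.png

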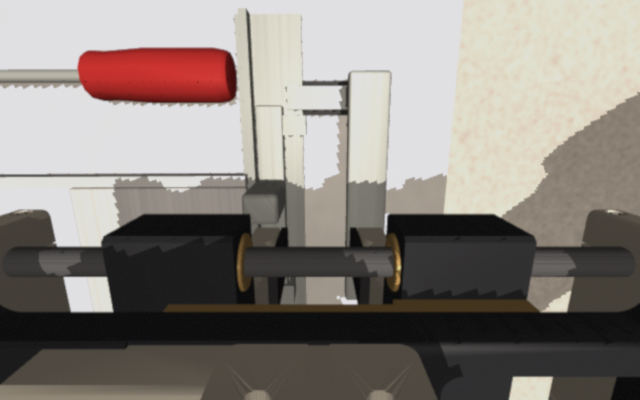

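The catch force matches its spring, at 5.2 N with the bar about 7 mm down. The post, at (263,200), lies directly ahead of the left finger. Next I'll push it along.

```bash
python3 - <<'E'
from h import *
u=np.load("u.npy"); ex=np.r_[np.cos(u[2]),np.sin(u[2]),0]; ey=np.r_[-ex[1],ex[0],0]
def rep(l):
    s=bot.read_state(); F=s["contact_force"]; d=s["tcp_pos"]-[u[0],u[1],90]
    print(l,round(s["t"],2),"pos",np.round([d@ex,d@ey,d[2]],1),"F",np.round([F@ex,F@ey,F[2]],1)); return F@ey
for y in (-30,-36,-42,-48,-54,-58,-60,-62,-63,-64,-65,-66,-67,-68,-69,-70,-71):
    bot.line_to(U([-70,y,24.5],u)[0],40); bot.pause(.1); f=rep(y)
    if f>13: break
cv2.imwrite("pics/w3.png",bot.camera("wrist")[:,:,::-1])
E
```

```text
-30 7.12 pos [-69.4 -29.6  24.9] F [1.1 1.5 4.8]
-36 7.53 pos [-69.2 -35.3  24.9] F [1.5 4.7 5.5]
-42 7.92 pos [-69.3 -41.4  24.9] F [0.8 4.1 5.7]
-48 8.32 pos [-69.3 -47.4  24.9] F [0.3 2.7 5.7]
-54 8.72 pos [-69.3 -53.5  24.9] F [1.9 4.1 5.3]
-58 9.07 pos [-69.3 -57.5  24.9] F [0.9 3.4 5.1]
-60 9.43 pos [-69.3 -59.3  24.9] F [1.  4.1 6. ]
-62 9.78 pos [-69.2 -60.3  24.9] F [-1.3  9.9  5.6]
-63 10.12 pos [-69.2 -60.4  24.9] F [-4.  14.7  5.3]
```

```bash
python3 - <<'E'
from h import *
u=np.load("u.npy"); ex=np.r_[np.cos(u[2]),np.sin(u[2]),0]; ey=np.r_[-ex[1],ex[0],0]
def rep(l):
    s=bot.read_state(); F=s["contact_force"]; d=s["tcp_pos"]-[u[0],u[1],90]
    print(l,round(s["t"],2),"pos",np.round([d@ex,d@ey,d[2]],1),"F",np.round([F@ex,F@ey,F[2]],1))
bot.line_to(U([-70,-58,24.5],u)[0],40); bot.pause(.1); rep("back")
for z in (28,32,36): bot.line_to(U([-70,-57,z],u)[0],30); bot.pause(.1); rep(z)
bot.line_to(U([-70,-57,64],u)[0],120)
bot.line_to(U([-40,-30,150],u)[0],150); bot.pause(.2)
V=wview(); np.save("V4.npy",V); im=bot.camera("wrist")[:,:,::-1]; rep("up")
P=[[-85,-110,32],[-105,-110,32],[-37,-87,50],[-53,-87,50],[-37,-73,50],[-53,-73,50],[-85,-110,24],[-105,-110,24]]
print(proj(U(P,u),cal=bot.get_calibration("wrist"),V=V).round(1).tolist())
cv2.imwrite("pics/w4.png",cv2.resize(im[60:240,290:450],None,fx=3.3,fy=3.3,interpolation=cv2.INTER_CUBIC))
E
```

```text
back 10.55 pos [-69.9 -57.8  24.6] F [-0.5  3.6  5.4]
28 10.93 pos [-70.2 -57.4  28. ] F [ 2.1 -1.8  3.1]
32 11.31 pos [-70.3 -57.1  31.8] F [-0.3 -0.6  1.4]
36 11.69 pos [-70.2 -57.   35.9] F [0.9 0.2 0.1]
up 13.11 pos [-40.4 -30.3 149.4] F [-0.5 -0.2 -0.2]
[[371.5, 101.6], [395.7, 101.6], [313.1, 131.0], [333.4, 131.0], [313.2, 148.9], [333.2, 148.9], [370.0, 102.1], [393.5, 102.1]]
```

View pics/w4.png

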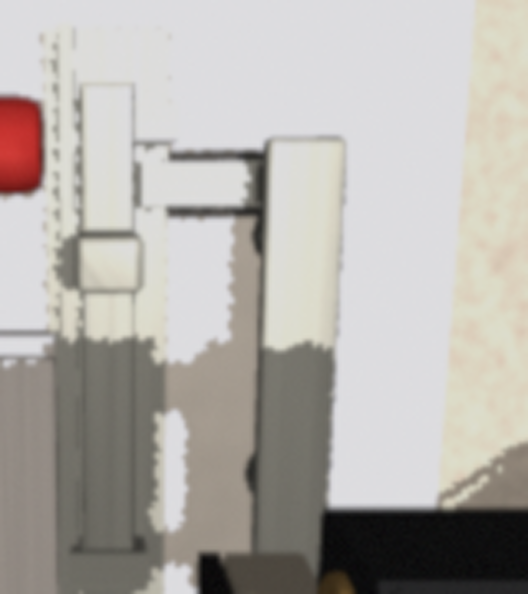

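The post is now at rows 132–148, as predicted for a fully drawn bolt. The catch followed the finger up to 32 mm, with 1.4 N still on it there, so the bolt is locked open. The shutter is next.

```bash
python3 - <<'E'
from h import *
u=np.load("u.npy"); ex=np.r_[np.cos(u[2]),np.sin(u[2]),0]; ey=np.r_[-ex[1],ex[0],0]
def rep(l):
    s=bot.read_state(); F=s["contact_force"]; d=s["tcp_pos"]-[u[0],u[1],90]
    print(l,round(s["t"],2),"pos",np.round([d@ex,d@ey,d[2]],1),"F",np.round([F@ex,F@ey,F[2]],1)); return -F@ex
bot.move_gripper(0,10)
bot.line_to(U([-31,30,65],u)[0],150); bot.line_to(U([-31,30,29],u)[0],60); bot.pause(.1); rep("down")
for x in [-20,-12,-4,6,16,26,36,44,*range(48,66)]:
    bot.line_to(U([x,30,29],u)[0],50); bot.pause(.1); f=rep(x)
    if f>13: break
E
```

```text
down 15.53 pos [-30.7  30.2  29.4] F [0.6 0.  0.7]
-20 16.0 pos [-20.   29.9  28.9] F [0.7 0.2 0. ]
-12 16.41 pos [-12.1  29.9  28.9] F [-0.6  0.7 -1.2]
-4 16.82 pos [-3.7 30.1 29. ] F [ 0.5 -0.1 -0.5]
6 17.27 pos [ 6.2 30.  29.1] F [-0.7  0.1  0.4]
16 17.72 pos [16.3 30.  29. ] F [-0.5 -0.5 -0.1]
26 18.17 pos [26.3 30.  29. ] F [-0.6 -0.1 -0. ]
36 18.62 pos [36.3 30.  29. ] F [-0.4 -0.6 -0. ]
44 19.02 pos [44.4 30.  29. ] F [ 0.5 -0.8 -0.5]
48 19.38 pos [48.2 30.  29. ] F [ 0.1  0.6 -0.2]
49 19.73 pos [48.9 30.  29. ] F [-2.8  0.5  1.2]
50 20.07 pos [50. 30. 29.] F [-2.5  1.6  0.7]
51 20.43 pos [51.1 30.  29. ] F [-1.8  0.3  1.7]
52 20.77 pos [52.1 30.  29. ] F [-3.   0.   0.2]
53 21.12 pos [53.1 30.  29. ] F [-1.5  0.5  0.3]
54 21.48 pos [54.1 30.  29. ] F [-1.2  0.5  0.7]
55 21.82 pos [55.1 30.  29. ] F [-2.   0.4  1.6]
56 22.18 pos [56.1 30.  29. ] F [-1.4  1.1  0.3]
57 22.52 pos [57.1 30.  29. ] F [-1.7  0.7  0.1]
58 22.88 pos [58.1 30.  29. ] F [-1.9  0.2 -0.2]
59 23.23 pos [59.1 30.  29. ] F [-2.1  1.4  1. ]
60 23.57 pos [59.9 30.  29. ] F [-3.1  0.7  1.3]
61 23.93 pos [60.1 30.  28.9] F [-7.2  2.2  3.8]
62 24.27 pos [60.2 29.9 28.9] F [-9.2  3.1  5.7]
63 24.62 pos [60.3 29.9 28.9] F [-14.5   4.6   9.2]
```

```bash
python3 - <<'E'
from h import *
u=np.load("u.npy")
bot.line_to(U([45,30,29],u)[0],80); bot.line_to(U([45,30,80],u)[0],120); bot.line_to(U([20,90,170],u)[0],180); bot.pause(.3)
V=wview(); im=bot.camera("wrist")[:,:,::-1].copy()
P=[[76,10,50],[76,50,50],[84,10,50],[84,50,50],[-45,-80,50],[-105,-110,32],[-105,10,32]]
print(bot.read_state()["t"],proj(U(P,u),cal=bot.get_calibration("wrist"),V=V).round(1).tolist())
sc=bot.camera("scene")[:,:,::-1]; print(proj(U(P,u),"scene").round(1).tolist())
sc=cv2.resize(sc[120:260,230:370],(560,560),interpolation=cv2.INTER_CUBIC); cv2.imwrite("pics/s5.png",sc); cv2.imwrite("pics/w5.png",im)
E
```

```text
26.6917 [[250.3, 102.1], [252.8, 150.5], [240.7, 102.1], [243.5, 150.5], [402.5, -20.9], [474.6, -54.4], [458.7, 102.8]]
[[273.7, 182.7], [274.1, 193.8], [270.9, 182.8], [271.3, 194.0], [312.3, 156.6], [330.5, 151.8], [334.7, 182.2]]
```

View pics/w5.png

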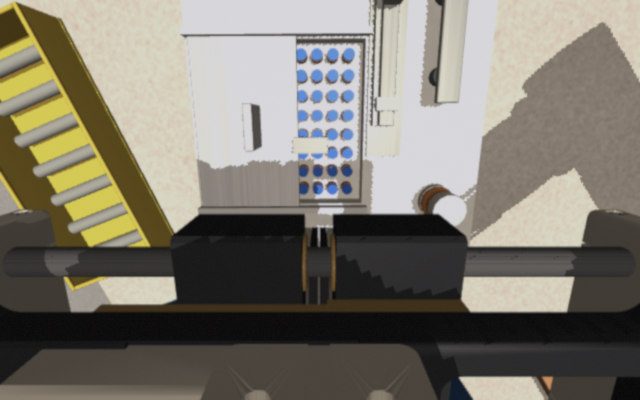

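The tab spans columns 243–252 and rows 103–150, exactly where a fully open shutter puts it. The vials are exposed, the jar is still standing at (440,205), and the hand is clear.

```bash
python3 -c "
from plant import bot
print(bot.close_job())"
```

```text
the job is handed in; nothing more can be done
None
```

The bolt is fully drawn with the catch up behind it, the shutter is fully open, and the job was handed in at about 27 s with the hand clear; I never re-imaged the loose items on the bench after the moves.

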